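# Pack the desoldering pump into its case and bolt the lid

## Task

Put the blue desoldering pump away: take it off its sloping rest and lay it gently, flat and lengthwise, between the saddles in the open tool case. Then shut the lid fully and push the red-knobbed bolt home through its staple. Leave the other things on the bench where they are.

Things in the scene. Friction and masses are not known exactly. Their poses are not given: they have to be found in the camera images.
- case: Dark grey tool case, fixed to the bench: open tray 110 mm (x) by 236 mm (y), walls 5 mm thick and 44 mm high, inner floor 5 mm above the bench. Origin: centre of the underside; z up, +x points to the hinge side (away from the robot), y runs along the hinge.
- cradle (a point): Where the pump's middle belongs in the tray: on the case's centre, 15 mm above the bench, axes as the case. Two pairs of grey saddle blocks, at y = -55 and +55 mm (18 mm long, tops 19 mm above the bench), leave a channel 30 mm wide in x; the pump lies in it along y, either way round. Between the pairs the tray is free for fingers.
- staple (a point): Middle of the steel staple, the loop on the outside of the front wall that takes the bolt: 20 mm (x) by 12 mm (y), its top 70 mm above the bench; this point is 57 mm above the bench on the bolt's line.
- case_lid (a joint): Lid angle in rad: 0 = shut (flat on the tray), grows as it opens; it starts open, leaning back 13 to 25 degrees past upright. The hinge is stiff and holds the lid where it is left; it takes about 3 to 5 N at the front edge to move it.
- lid_hinge (a point): Point on the lid's hinge axis (axis along the case's y), at x = +55, y = 0, z = 46 mm in the case frame. The lid is a mid-grey plate 8 mm thick, 236 mm along y, reaching 110 mm from the axis; shut, its top lies 52 mm above the bench.
- lid_tab (a point): On the upper (outer) face of the finger tab that juts 16 mm (50 mm wide in y) from the lid's front edge: 118 mm from the hinge axis, at y = +65 mm in the case frame.
- case_bolt (a joint): Position of the steel bolt in m: 0 = drawn back, 0.025 = home in the staple against its stop; it slides along the case's +y with about 1.5 N of friction. It rides on the lid.
- bolt_knob (a point): Centre of the top of the bolt's red knob: upright cylinder (along the lid's outward normal) 16 mm in diameter, 18 mm tall; with the lid shut its top is 81 mm above the bench and it stands 64 mm in front of the case's centre line. The bolt plate and rod lie below it: rod top 60 mm above the bench.
- rest: Grey and aluminium sloping rest, fixed; base 180 (x) by 76 mm, origin: centre of the underside. The pump lies in two U forks (34 mm wide, 12 mm thick, 50 mm either side of the middle) against an end stop; its axis, 75 mm up at the middle, rises at 30 degrees along the rest's -x (roughly towards the robot). Between the forks the pump is free all round.
- pump: Blue desoldering pump, about 70 g, 185 mm long, round barrel 20 mm in diameter along its own y, black plunger at +y (the upper end on the rest). Origin: middle of the length, 10 mm below the axis; z is away from the rest (a yellow button stands 6 mm proud there).
- pump_mid (a point): Middle of the pump on its axis (the place to grip); same axes as the pump. Lying in the case between the saddles it is 15 mm above the bench.
- fuse_carton: Bystander: orange carton, 30 x 48 x 22 mm; origin at the centre of its underside.
- tip_carton: Bystander: blue carton lying flat, 40 x 75 x 16 mm; origin at the centre of its underside.
- bottle: Bystander: amber dropper bottle, 30 mm across, 88 mm high; origin at the centre of its underside.

How it is judged:
By the outcome, as a careful person would: the job done as asked, in the order asked, and still so for the second after the job is handed in, with the robot touching nothing.
It also fails if it takes over 58 s, if anything falls off the work surface, if the arm or the gripper's body presses on something with over 40 N, if the wrist force passes 120 N, or if a joint passes its speed limit or range.

## Robot

A 6-joint arm with a two-finger parallel gripper is mounted at the origin on a cart in front of the work surface, level with it; the furniture and walls round the work are solid. World frame = base frame: x ahead of the robot, y to its left, z up, the work surface at z = 0. Lengths are in m, angles in rad, forces in N, time in s.
With the tool pointing down it reaches from about 0.25 to 0.725 m from the base axis. Payload 4 kg.
Tool frame: the origin (TCP) lies between the finger pads; the fingertips stand 8 mm ahead of it and the grasp point (between the pads) lies 11 mm behind it; z points along the fingers, y is the line along which they close (so a half turn about z gives the same grasp; the last joint's range is limited). The gripper opens to 85 mm and grips with 20 to 120 N. Pads are 22 mm wide; open, the fingers measure 114 mm over their backs; the gripper's body (76 mm by 85 mm) begins 54 mm behind the grasp point. The pads swing forward as they close: fully open they stand 13 mm farther back than shut.
Start: joints at [0, 0.241, 0.005, 1.335, 0, 1.571], TCP at [0.5, -0, 0.239] pointing down, gripper open.
Joint ranges: [-2.72, 2.72], [-1.05, 1.87], [-1.09, 1.28], [-1.99, 2.15], [-1.42, 1.44], [-3.14, 3.14]. Speed limits (rad/s): [2.79, 2.79, 3.14, 3.14, 3.14, 3.14].

## Interface

Orientations are given as [roll, pitch, yaw] about the fixed x, y, z axes, in that order (R = Rz(yaw) Ry(pitch) Rx(roll)).
In Python, from cell import env gives the robot as it stands. The module is installed in compiled form; this text tells all that it offers.
- The arm moves only by the tool arm_command, never from a script. Its argument "series" is a list of rows, each a list of 3 entries, a list of its own where there are three numbers: the shift along the tool's x, y, z in mm, then the turn, a rotation vector about the tool's x, y, z in rad, then the closure, from 0 (fully open) to 1 (shut). In form: [[[x, y, z], [rx, ry, rz], grip], ...]. A call has 1 to 10 rows; each row is the pose to reach, as a shift and turn from the pose commanded when the call began, along the tool's axes at that moment; what a row does not reach only later rows make up. A row lasts 1/8 s, in which the tool goes at most 62.5 mm and 10.7 degrees, less where a joint would pass 70% of its speed; a pose out of reach is approached as far as the arm can. A call with a gripper value outside its range is refused whole. The fingers move at their own pace and stop on an object; the grip force is fixed at half the most. Time passes only in rows, so rows that repeat a pose let the fingers close. It gives the time, the measured TCP pose, the force, the opening and the grip force at its end, in the units of the state.
- env.sense(): the state, without advancing time (a new reading comes with each control period).
- env.camera(name): name is "scene" or "side" or "wrist"; returns a dict with "pixels" (420x560x3 uint8, red, green, blue), "range_z" (420x560 float32, m along the optical axis (not along the pixel's ray), 0 where there is no reading), "fx", "fy", "cx", "cy" (pixels), "dist_coeffs" ([k1, k2, p1, p2, k3] as OpenCV has them; the pictures are not rectified), "R" (3x3) and "t" (3): a world point X has camera coordinates R X + t; the wrist camera has in their place "hand_eye" (4x4, takes a point from camera to tool coordinates, whose origin is the TCP and whose axes are the flange's). Camera axes: x right, y down, z forward; pixel columns grow to the right and rows downward; lengths in m; the calibration is good to about 2 mm. A picture is of the moment at which its call begins: read the wrist's pose just before it.
- env.job_done(): hands the job in; it is judged then, once.
The state is a dict: "time_s": time; "q": joint angles; "qvel": joint speeds; "effort": joint torques, N m; "eef_pos": TCP position; "ee_rot": TCP orientation; "ft_force": force on the tool from outside, world axes, zero at the start; "torque": the same for the moment, N m; "width": finger opening in m; "gripper_force": force on a finger pad.
Only numpy, scipy, OpenCV 4.12 (cv2) and the standard library are available. Lean on these libraries where they do the work, as an engineer would, in place of code of your own. Each camera call takes 0.05 s, during which the arm holds its last target. There are 200 camera calls.

## Working session

There is one attempt and no reset: what is moved stays moved. The work goes in short steps, Python scripts to look and compute and a tool call to move; the robot and the scene stay as the last step left them, time stands still between calls to the robot, and variables do not carry over. Pictures are saved under pics/ and viewed, at most 12 in all, crops included, and the job is handed in when it is done.

Besides the shell and the picture viewer there is one more tool, called after ">>>" as name(argument=value, ...), one argument or row to a line, values as JSON. arm_command: Moves the arm, as the interface text tells. Its arguments: {"type":"object","properties":{"series":{"type":"array","items":{"type":"array"}}},"required":["series"]}

```bash
mkdir -p pics
cat > h.py <<'E'
import numpy as np, cv2, pickle
from scipy.spatial.transform import Rotation as Ro
from cell import env
def grab(n,tag):
    s=env.sense(); c=env.camera(n); 
    if 'hand_eye' in c:
        T=np.eye(4); T[:3,:3]=Ro.from_euler('xyz',s['ee_rot']).as_matrix() if np.size(s['ee_rot'])==3 else np.array(s['ee_rot']); T[:3,3]=s['eef_pos']
        M=T@np.array(c['hand_eye']); c['R']=M[:3,:3].T; c['t']=-c['R']@M[:3,3]
    pickle.dump(dict(c),open(f'{tag}.pkl','wb')); cv2.imwrite(f'pics/{tag}.png',c['pixels'][:,:,::-1]); return c
def load(tag): return pickle.load(open(f'{tag}.pkl','rb'))
def K(c): return np.array([[c['fx'],0,c['cx']],[0,c['fy'],c['cy']],[0,0,1.]])
def rays(c,uv):
    p=cv2.undistortPoints(np.array(uv,float).reshape(-1,1,2),K(c),np.array(c['dist_coeffs'],float)).reshape(-1,2)
    d=np.c_[p,np.ones(len(p))]; R=np.array(c['R']); return -R.T@np.array(c['t']), d@R
def onplane(c,uv,z):
    o,d=rays(c,uv); return o+d*((z-o[2])/d[:,2])[:,None]
def depth(c,uv):
    o,d=rays(c,uv); r=np.array([c['range_z'][int(round(v)),int(round(u))] for u,v in uv]); return o+d*r[:,None]
def cloud(c,mask):
    v,u=np.nonzero(mask&(c['range_z']>0)); return depth(c,list(zip(u,v)))
def proj(c,X): 
    return cv2.projectPoints(np.array(X,float).reshape(-1,1,3),cv2.Rodrigues(np.array(c['R'],float))[0],np.array(c['t'],float),K(c),np.array(c['dist_coeffs'],float))[0].reshape(-1,2)
def tri(c1,uv1,c2,uv2):
    A=[];b=[]
    for c,uv in((c1,uv1),(c2,uv2)):
        o,d=rays(c,[uv]); d=d[0]/np.linalg.norm(d[0]); P=np.eye(3)-np.outer(d,d); A.append(P); b.append(P@o)
    x=np.linalg.lstsq(np.vstack(A),np.hstack(b),rcond=None)[0]; return x,np.linalg.norm(np.vstack(A)@x-np.hstack(b))
E
python3 - <<'E'
from h import *
print(env.sense())
for n in('scene','side','wrist'):
    c=grab(n,n+'0'); print(n,-np.array(c['R']).T@c['t'],np.array(c['R'])[2])
a=[cv2.imread(f'pics/{n}0.png') for n in('scene','side')]
E
```

```text
{'time_s': 0.0, 'q': array([-2.11808836e-05,  2.41408944e-01,  3.70440950e-03,  1.33524288e+00,
       -1.81658476e-05,  1.57082830e+00]), 'qvel': array([ 0.00164677,  0.00207051,  0.00098119, -0.00084335,  0.0002884 ,
        0.00056407]), 'effort': array([ 5.50268451e-04, -3.72315860e+01,  2.52406776e+01,  1.67737965e-02,
        2.29149265e-05,  1.14679995e-05]), 'eef_pos': array([ 4.99357744e-01, -1.59448462e-05,  2.38407434e-01]), 'ee_rot': array([-3.13944157e+00,  1.82345784e-05,  1.57074321e+00]), 'ft_force': array([ 0.11330125,  0.02610599, -0.12986382]), 'torque': array([-0.00227851,  0.03982252, -0.03990746]), 'gripper_force': 0.0, 'width': 0.08531055581630838}
scene [0.01282866 0.84702813 0.89378663] [ 0.45788118 -0.6340839  -0.62312313]
side [ 0.06580579 -0.79253874  0.99522344] [ 0.39459828  0.60986655 -0.68728086]
wrist [0.50015557 0.08424422 0.37354981] [-0.00192162 -0.32297811 -0.94640449]
```

View pics/scene0.png

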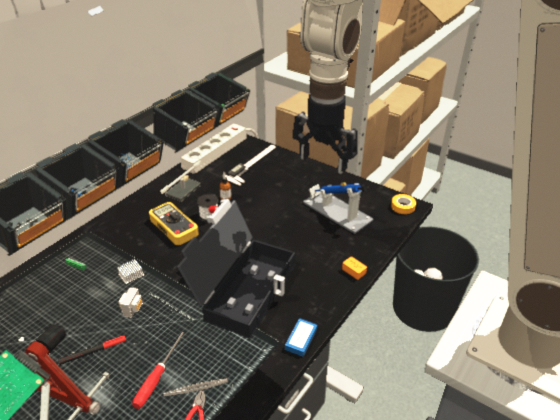

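View pics/side0.png

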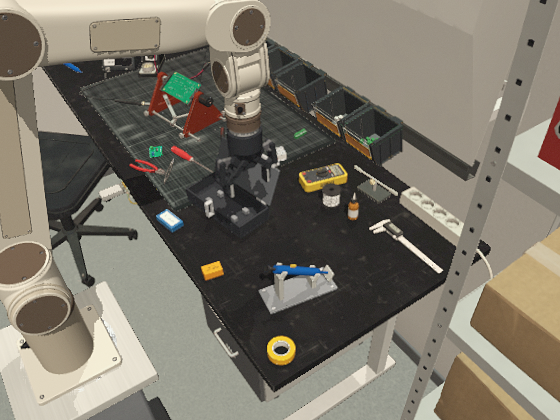

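Scene view: the case is near (250,285), the rest with the pump at (340,205), the fuse carton at (354,267), the tip carton at (300,337) and the bottle at (225,190). In the side view the gripper partly hides the case, and the pump is at (300,271).

Run:
```python
from h import *
S,D=load('scene0'),load('side0')
def blue(c,box):
    h=cv2.cvtColor(c['pixels'],cv2.COLOR_RGB2HSV); m=(h[...,0]>100)&(h[...,0]<130)&(h[...,1]>120)&(h[...,2]>60)
    b=np.zeros_like(m); x0,y0,x1,y1=box; b[y0:y1,x0:x1]=1; return m&b
pl=[];
for c,box in((S,(300,170,380,215)),(D,(255,255,345,290))):
    m=blue(c,box); v,u=np.nonzero(m); print(m.sum(),u.min(),u.max(),v.min(),v.max())
    l=cv2.fitLine(np.c_[u,v].astype(np.float32),cv2.DIST_HUBER,0,.01,.01).ravel()
    e=[l[2:]-25*l[:2],l[2:]+25*l[:2]]; o,d=rays(c,e); n=np.cross(d[0],d[1]); pl.append((n/np.linalg.norm(n),o))
    P=cloud(c,m); print('cloud med',np.median(P,0),P.min(0),P.max(0))
d=np.cross(pl[0][0],pl[1][0]); d/=np.linalg.norm(d)
A=np.array([pl[0][0],pl[1][0],d]); b=[pl[0][0]@pl[0][1],pl[1][0]@pl[1][1],d@np.median(P,0)]
print('axis',np.linalg.solve(A,b),d,'slope',np.degrees(np.arcsin(d[2])))
a=cv2.resize(S['pixels'][170:350,160:400],None,fx=3.3,fy=3.3,interpolation=cv2.INTER_CUBIC)
a=np.clip(255*(a/255.)**.5,0,255).astype(np.uint8); cv2.imwrite('pics/crop1.png',a[:,:,::-1])
w=load('wrist0')['pixels']; cv2.imwrite('pics/w0g.png',(255*(w/255.)**.5).astype(np.uint8)[:,:,::-1])
```

```text
244 321 360 184 192
cloud med [ 0.53216291 -0.14027813  0.08143034] [ 0.46787264 -0.29539165 -0.00251769] [ 0.63148526 -0.12787454  0.11644978]
357 272 327 265 275
cloud med [ 0.52962457 -0.15499726  0.08102053] [ 0.47019178 -0.16740213 -0.00187757] [ 0.61174839 -0.06244639  0.11786097]
axis [ 0.52906511 -0.15264324  0.07916668] [-0.85855946  0.17537251  0.48178848] slope 28.802275631714643
```

View pics/crop1.png

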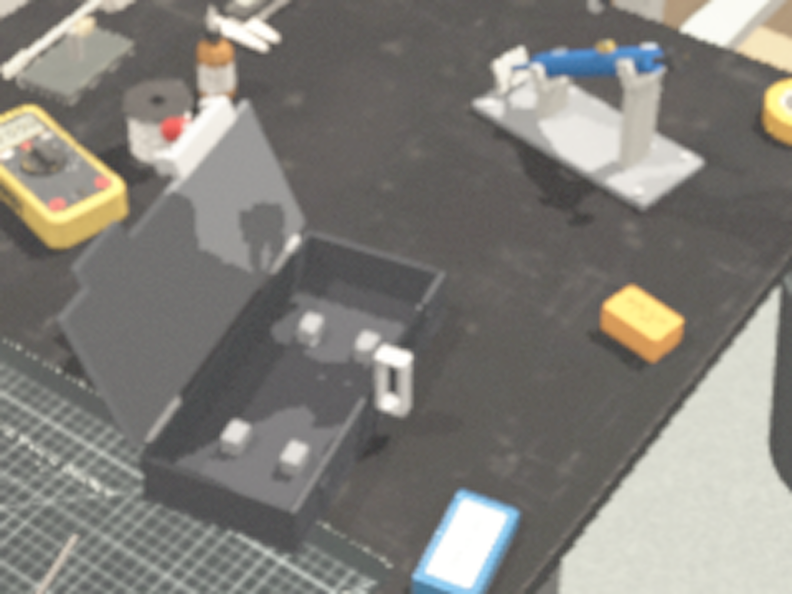

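View pics/w0g.png

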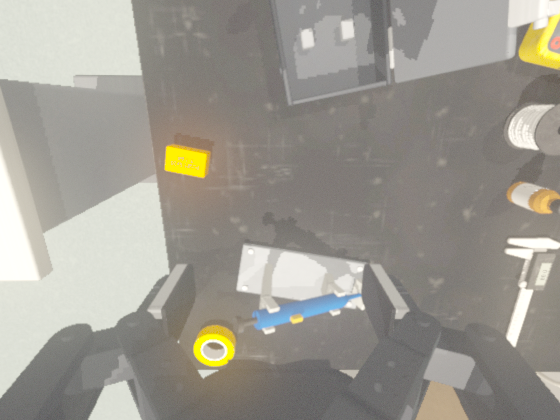

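The crop (3.3x from (160,170)) shows the tray rim corners at (307,237), (440,272), (295,520) and (147,462), the staple at (393,380) and the knob at (172,128). In the wrist view the pump runs from (240,327) to (362,293), with the button at (297,319).

Run:
```python
from h import *
S,D,W=load('scene0'),load('side0'),load('wrist0')
f=lambda L:[(160+(a+.5)/3.3-.5,170+(b+.5)/3.3-.5) for a,b in L]
print('rim plane',onplane(S,f([(307,237),(440,272),(295,520),(147,462)]),.044).round(4))
s=f([(313,320),(368,340),(236,430),(295,450)])
print('saddle plane',onplane(S,s,.019).round(4)); print('saddle depth',depth(S,s).round(4))
st=f([(393,350),(393,410)])
print('staple',depth(S,st).round(4)); print('knob',depth(S,f([(172,128)])).round(4))
print('lid', depth(S,f([(75,320),(240,115),(105,255),(135,420),(290,225)])).round(4))
print('W rim',onplane(W,[(389,83),(291,103)],.044).round(4),'sadW',onplane(W,[(347,29),(307,37)],.019).round(4))
# pump from wrist & scene lines
def ln(c,box):
    h=cv2.cvtColor(c['pixels'],cv2.COLOR_RGB2HSV); m=(h[...,0]>100)&(h[...,0]<130)&(h[...,1]>120)&(h[...,2]>60)
    b=np.zeros_like(m); x0,y0,x1,y1=box; b[y0:y1,x0:x1]=1; m&=b; n,l,st,_=cv2.connectedComponentsWithStats(m.astype(np.uint8)); m=l==1+np.argmax(st[1:,4])
    v,u=np.nonzero(m); q=cv2.fitLine(np.c_[u,v].astype(np.float32),cv2.DIST_HUBER,0,.01,.01).ravel(); 
    t=(np.c_[u,v]-q[2:])@q[:2]; e=[q[2:]+t.min()*q[:2],q[2:]+t.max()*q[:2]]; o,d=rays(c,e); n=np.cross(*d); return n/np.linalg.norm(n),o,e
L=[ln(W,(230,280,375,340)),ln(S,(300,170,380,215)),ln(D,(255,255,345,290))]
from itertools import combinations
for i,j in combinations(range(3),2):
    a,b=L[i],L[j]; d=np.cross(a[0],b[0]); d/=np.linalg.norm(d); d*=np.sign(d[2])
    p=np.linalg.solve([a[0],b[0],[0,0,1]],[a[0]@a[1],b[0]@b[1],.075]); print(i,j,'axis@.075',p.round(4),d.round(3),np.degrees(np.arcsin(d[2])))
N=np.array([l[0] for l in L]); d=np.linalg.svd(N)[2][2]; d*=np.sign(d[2]); r=np.array([l[0]@l[1] for l in L])
p=np.linalg.lstsq(np.vstack([N,[0,0,1]]),np.r_[r,.075],rcond=None)[0]; print('LSQ',p,d)
for c,u in((W,[(240,327),(362,293),(297,319),*L[0][2]]),(S,L[1][2]),(D,L[2][2]),(S,f([(668,55),(512,72)]))):
    for uv in u:
        o,g=rays(c,[uv]); g=g[0]; s=np.linalg.lstsq(np.c_[d,-g],o-p,rcond=None)[0][0]; print('along',np.round(uv),round(s*1000,1))
print('base W corners',onplane(W,[(240,245),(368,263)],.006).round(4), onplane(S,f([(640,205),(704,160),(472,104)]),.006).round(4))
```

```text
rim plane [[0.6144 0.1126 0.044 ]
 [0.516  0.0873 0.044 ]
 [0.4637 0.3188 0.044 ]
 [0.567  0.3367 0.044 ]]
saddle plane [[0.5754 0.1573 0.019 ]
 [0.5325 0.1507 0.019 ]
 [0.5541 0.2674 0.019 ]
 [0.5121 0.2585 0.019 ]]
saddle depth [[0.5748 0.1581 0.02  ]
 [0.5301 0.1538 0.023 ]
 [0.553  0.2686 0.0208]
 [0.5108 0.26   0.0213]]
staple [[0.4839 0.1889 0.0696]
 [0.4776 0.1977 0.0248]]
knob [[0.6803 0.1711 0.1511]]
lid [[0.6128 0.3375 0.142 ]
 [0.6572 0.1275 0.1451]
 [0.6272 0.2938 0.1547]
 [0.5842 0.3263 0.062 ]
 [0.6207 0.1233 0.0599]]
W rim [[0.6146 0.1073 0.044 ]
 [0.5133 0.0881 0.044 ]] sadW [[0.5723 0.1616 0.019 ]
 [0.5304 0.1543 0.019 ]]
0 1 axis@.075 [ 0.5493 -0.1445  0.075 ] [-0.889  0.094  0.448] 26.58729766964691
0 2 axis@.075 [ 0.5315 -0.15    0.075 ] [-0.853  0.149  0.501] 30.069977321634486
1 2 axis@.075 [ 0.5365 -0.1542  0.075 ] [-0.859  0.175  0.482] 28.80377776475111
LSQ [ 0.53427513 -0.15135794  0.07512168] [-0.85775767  0.15660178  0.48961992]
along [240 327] 88.0
along [362 293] -98.0
along [297 319] 16.0
along [253. 322.] 72.0
along [360. 295.] -93.7
along [321. 188.] -71.7
along [360. 188.] 72.0
along [272. 269.] 76.1
along [327. 272.] -89.1
along [362. 186.] 79.0
along [315. 191.] -97.3
base W corners [[ 0.4465 -0.0977  0.006 ]
 [ 0.6273 -0.1257  0.006 ]] [[ 0.4564 -0.0976  0.006 ]
 [ 0.4422 -0.1745  0.006 ]
 [ 0.6311 -0.1285  0.006 ]]
```

>>> arm_command(
  series=[
    [[60,0,0],[0,0,0],0],
    [[120,0,0],[0,0,0],0],
    [[180,0,0],[0,0,0],0],
    [[200,0,20],[0,0,0],0],
    [[200,0,20],[0,0,0],0],
    [[200,0,20],[0,0,0],0],
  ],
)

```text
time_s: 0.9
eef_pos: [0.4999, 0.1994, 0.2193]
ee_rot: [-3.141, 0.001, 1.57]
ft_force: [0.9, -0.6, -0.3]
width: 0.0855
gripper_force: 0.0
```

Run:
```python
from h import *
s=env.sense(); print(s['time_s'],s['eef_pos'],s['ee_rot'])
c=grab('wrist','w1'); w=c['pixels']; cv2.imwrite('pics/w1g.png',cv2.resize((255*(w/255.)**.5).astype(np.uint8)[:,:,::-1],(784,588)))
grab('side','side1')
```

```text
0.9 [0.49989563 0.19938356 0.21934873] [-3.14106307e+00  6.31507362e-04  1.57040694e+00]
```

View pics/w1g.png

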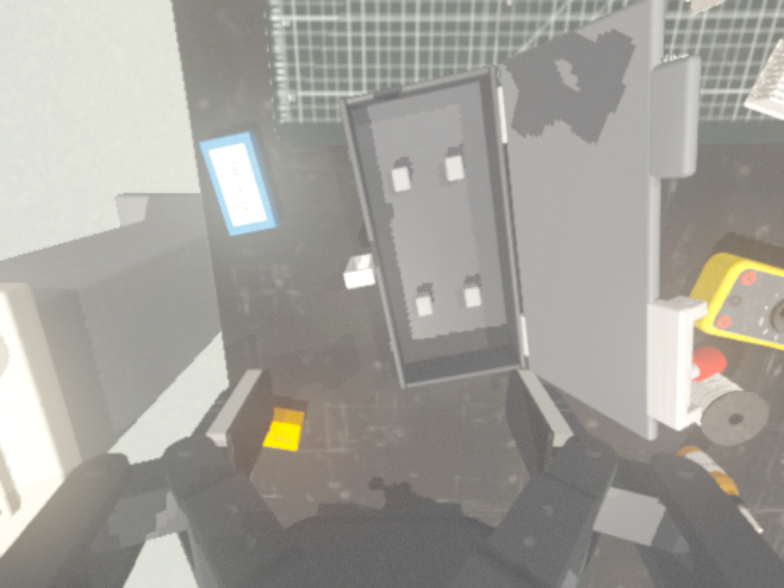

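The wrist view (1.4x) shows the rim corners at (346,102), (495,67), (525,366) and (403,387), the saddle tops at about (401,181), (455,169), (424,307) and (472,297), the staple at (359,270), the tab at (675,118) and the red knob at (708,362).

Run:
```python
from h import *
W,S=load('w1'),load('scene0'); f=lambda L:[((a+.5)/1.4-.5,(b+.5)/1.4-.5) for a,b in L]
r=onplane(W,f([(403,387),(525,366),(495,67),(346,102)]),.044); print('rim',r.round(4),r.mean(0))
ax=(r[3]+r[2]-r[0]-r[1]); print('yaw',np.degrees(np.arctan2(-ax[0],ax[1])), [np.linalg.norm(r[i]-r[(i+1)%4]).round(4) for i in range(4)])
sa=f([(424,306),(472,296),(455,169),(401,181)]); s=onplane(W,sa,.019); print('sad',s.round(4),s.mean(0)); ax=s[2]+s[3]-s[0]-s[1]; print('yaw',np.degrees(np.arctan2(-ax[0],ax[1])))
print('saddepth',depth(W,sa).round(4))
g=lambda a,b:(160+(a+.5)/3.3-.5,170+(b+.5)/3.3-.5)
for k,(uv,w) in dict(hb=((307,237),(525,366)),fb=((440,272),(403,387)),ff=((295,520),(346,102)),hf=((147,462),(495,67)),s1=((313,320),(472,296)),s4=((295,450),(401,181)),knob=((172,128),(708,362))).items():
    print(k,*[np.round(x,4) for x in tri(S,g(*uv),W,f([w])[0])])
ks=f([(708,362),(675,65),(675,170),(655,70),(655,200),(620,400),(359,270),(353,262)]); print('knob,tab..,lid.. ,staple',depth(W,ks).round(4))
```

```text
rim [[0.5121 0.0876 0.044 ]
 [0.6162 0.1084 0.044 ]
 [0.5713 0.3359 0.044 ]
 [0.4702 0.3146 0.044 ]] [0.54245596 0.21164091 0.044     ]
yaw 10.799869196450887 [np.float64(0.1062), np.float64(0.2318), np.float64(0.1033), np.float64(0.2309)]
sad [[0.5306 0.1537 0.019 ]
 [0.5722 0.163  0.019 ]
 [0.5518 0.2692 0.019 ]
 [0.5094 0.2601 0.019 ]] [0.54101345 0.21150094 0.019     ]
yaw 11.062912824955042
saddepth [[0.5305 0.1544 0.0209]
 [0.5722 0.163  0.0188]
 [0.5517 0.2692 0.0195]
 [0.5095 0.2601 0.0183]]
hb [0.62   0.1043 0.0354] 0.0013
fb [0.5121 0.0924 0.0505] 0.0009
ff [0.4686 0.3147 0.0362] 0.0015
hf [0.5705 0.3355 0.0412] 0.0024
s1 [0.5694 0.166  0.0292] 0.0013
s4 [0.5097 0.2607 0.0227] 0.0006
knob [0.6794 0.1708 0.15  ] 0.002
knob,tab..,lid.. ,staple [[0.6752 0.1727 0.1526]
 [0.6206 0.3168 0.1587]
 [0.6307 0.2744 0.1584]
 [0.619  0.3167 0.1478]
 [0.6318 0.2597 0.147 ]
 [0.6466 0.1329 0.13  ]
 [0.4782 0.2014 0.07  ]
 [0.4708 0.198  0.0351]]
```

```bash
cat >> h.py <<'E'
CASE=np.array([.542,.2115,0]); YAW=np.radians(10.9)
EX=np.array([np.cos(YAW),np.sin(YAW),0]); EY=np.array([-EX[1],EX[0],0])
def cw(x,y,z): return CASE+x*EX+y*EY+[0,0,z]
def frame(y,z):
    z=z/np.linalg.norm(z); y=y-z*(y@z); y/=np.linalg.norm(y); return np.c_[np.cross(y,z),y,z]
def cur():
    s=env.sense(); return np.array(s['eef_pos']),Ro.from_euler('xyz',s['ee_rot']).as_matrix()
def rel(P,R,p0,R0):
    v=Ro.from_matrix(R0.T@R).as_rotvec(); print('shift',(R0.T@(np.array(P)-p0)*1000).round(1),'turn',v.round(3),'deg',np.degrees(np.linalg.norm(v)).round(1))
a=np.radians(-10); up=np.array([-np.cos(a),-np.sin(a),0])*np.cos(np.pi/6)+[0,0,.5]; HY=np.array([-np.sin(a),np.cos(a),0.]); NN=np.cross(up,HY); NN=NN if NN[2]>0 else -NN
RG=frame(HY,-NN); MID=np.array([.5365,-.151,.074])
RC=frame(EX,np.array([0,0,-1.]))
E
python3 - <<'E'
from h import *
p,R=cur(); print(RG)
rel(MID+.09*NN,RG,p,R); rel([.5,0,.24],R,p,R)
E
```

```text
[[-8.52868532e-01  1.73648178e-01 -4.92403877e-01]
 [ 1.50383733e-01  9.84807753e-01  8.68240888e-02]
 [ 5.00000000e-01  5.90877161e-18 -8.66025404e-01]]
shift [-357.7   80.9   68.1] turn [ 0.366  0.435 -1.363] deg 84.6
shift [-1.99e+02 -1.00e-01 -2.00e+01] turn [0. 0. 0.] deg 0.0
```

>>> arm_command(
  series=[
    [[-60,0,0],[0.04,0.05,-0.15],0],
    [[-120,0,0],[0.08,0.1,-0.3],0],
    [[-175,0,0],[0.12,0.145,-0.45],0],
    [[-230,20,0],[0.16,0.19,-0.6],0],
    [[-280,40,0],[0.2,0.24,-0.76],0],
    [[-320,60,10],[0.245,0.29,-0.91],0],
    [[-345,75,30],[0.285,0.34,-1.06],0],
    [[-358,81,50],[0.325,0.387,-1.21],0],
    [[-358,81,68],[0.366,0.435,-1.363],0],
    [[-358,81,68],[0.366,0.435,-1.363],0],
  ],
)

```text
time_s: 2.25
eef_pos: [0.5804, -0.1586, 0.1483]
ee_rot: [-3.141, -0.529, 2.965]
ft_force: [-0.1, -0.5, 0.2]
width: 0.0854
gripper_force: 0.0
```

Run:
```python
from h import *
s=env.sense(); print(s['time_s'],s['q'].round(3))
c=grab('wrist','w2'); c2=grab('scene','scene2'); cv2.imwrite('pics/w2g.png',np.hstack([cv2.resize((255*(c['pixels']/255.)**.5).astype(np.uint8),(480,360)),cv2.resize(c2['pixels'][110:260,250:440],(320,360))[...,:]])[:,:,::-1])
p,R=cur(); rel(MID,RG,p,R)
h=cv2.cvtColor(c['pixels'],cv2.COLOR_RGB2HSV); m=(h[...,0]>100)&(h[...,0]<130)&(h[...,1]>120)&(h[...,2]>60)
n,l,st,ce=cv2.connectedComponentsWithStats(m.astype(np.uint8)); i=1+np.argmax(st[1:,4]); print(st[i],ce[i])
v,u=np.nonzero(l==i); q=cv2.fitLine(np.c_[u,v].astype(np.float32),cv2.DIST_HUBER,0,.01,.01).ravel(); print(q)
# axis points expected vs seen
print(proj(c,[MID,MID+.05*up,MID-.05*up]).round(1))
P=cloud(c,l==i); t=(P-MID)@up; k=abs(t)<.035; P=P[k]; print('across',np.percentile((P-MID)@HY,[2,50,98]).round(4),'normal top',np.percentile((P-MID)@NN,[5,50,98]).round(4))
```

```text
2.25 [-0.249  0.983  0.904  2.019 -0.037 -0.062]
shift [ 0.1 -0.2 90. ] turn [-0.     0.001 -0.002] deg 0.1
[ 266  123   28  185 3604] [279.01609323 201.19006659]
[1.0291723e-06 1.0000000e+00 2.7901437e+02 2.0966026e+02]
[[276.4 214.4]
 [276.2 152.2]
 [276.6 268.8]]
across [-0.0066  0.0013  0.0108] normal top [0.0038 0.0074 0.0096]
```

View pics/w2g.png

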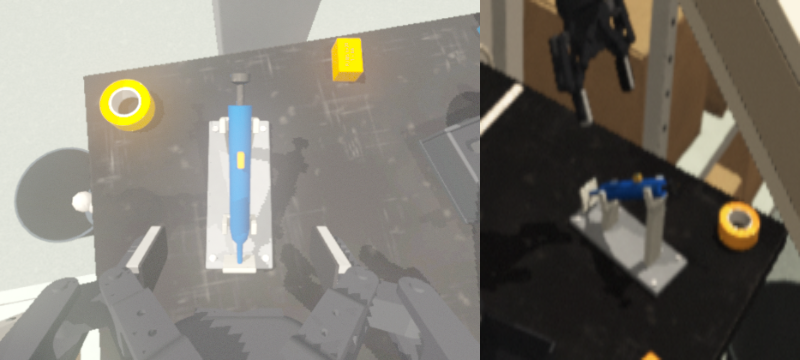

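The wrist crop shows the pump upright at column about 279 of the raw image, centred between the fingers to within 2 mm, with the forks on either side of the grip point.

>>> arm_command(
  series=[
    [[0,2,40],[0,0,0],0],
    [[0,2,75],[0,0,0],0],
    [[0,2,90],[0,0,0],0],
    [[0,2,90],[0,0,0],0.4],
    [[0,2,90],[0,0,0],0.7],
    [[0,2,90],[0,0,0],1],
    [[0,2,90],[0,0,0],1],
    [[0,2,90],[0,0,0],1],
    [[0,2,90],[0,0,0],1],
  ],
)

```text
time_s: 3.48
eef_pos: [0.538, -0.1486, 0.0745]
ee_rot: [-3.141, -0.521, 2.968]
ft_force: [2.1, -0.9, 6.2]
width: 0.0173
gripper_force: 58.9
```

>>> arm_command(
  series=[
    [[0,0,-15],[0,0,0],1],
    [[0,0,-45],[0,0,0],1],
    [[0,0,-90],[0,0,0],1],
    [[0,0,-90],[0,0,0],1],
    [[0,0,-90],[0,0,0],1],
  ],
)

```text
time_s: 4.1
eef_pos: [0.5811, -0.1559, 0.15]
ee_rot: [-3.141, -0.526, 2.968]
ft_force: [-0.2, -0.6, -1.2]
width: 0.0176
gripper_force: 59.1
```

Run:
```python
from h import *
c=grab('wrist','w3'); d=grab('side','side3'); cv2.imwrite('pics/w3g.png',np.hstack([cv2.resize((255*(c['pixels']/255.)**.5).astype(np.uint8),(480,360)),cv2.resize(d['pixels'][180:320,220:345],(320,360))])[:,:,::-1])
p,R=cur()
h=cv2.cvtColor(c['pixels'],cv2.COLOR_RGB2HSV); m=(h[...,0]>100)&(h[...,0]<130)&(h[...,1]>120)&(h[...,2]>60)
n,l,st,ce=cv2.connectedComponentsWithStats(m.astype(np.uint8)); i=1+np.argmax(st[1:,4]); print(st[i])
P=(cloud(c,l==i)-p)@R
for lo in np.arange(-.08,.1,.02):
    k=(P[:,0]>lo)&(P[:,0]<lo+.02)
    if k.sum()>10: print(round(lo+.01,3),k.sum(),np.percentile(P[k,1],[3,50,97]).round(4),'z',np.percentile(P[k,2],[3,20,50]).round(4))
print(p); rel(cw(0,0,.15),RC,p,R); rel([.5,0,.24],RC,p,R)
```

```text
[ 257  132   44  233 8002]
-0.05 677 [-0.008   0.0006  0.0101] z [-0.0091 -0.0083 -0.0072]
-0.03 1080 [-0.0083  0.0012  0.0101] z [-0.0092 -0.0083 -0.0073]
-0.01 1087 [-0.0072  0.0012  0.0095] z [-0.0093 -0.0084 -0.0074]
0.01 1134 [-0.0073  0.0009  0.0094] z [-0.0092 -0.0083 -0.0073]
0.03 1079 [-0.0077 -0.0002  0.01  ] z [-0.0089 -0.008  -0.0067]
0.05 1704 [-0.0075  0.0012  0.0099] z [-0.0092 -0.0084 -0.0073]
0.07 1202 [-0.0074  0.0012  0.0103] z [-0.0092 -0.0083 -0.0071]
[ 0.58021327 -0.15575365  0.14964065]
shift [ 87.4 355.2  50.6] turn [-0.318 -0.462  1.178] deg 74.7
shift [137.  139.6 -24.7] turn [-0.318 -0.462  1.178] deg 74.7
```

View pics/w3g.png

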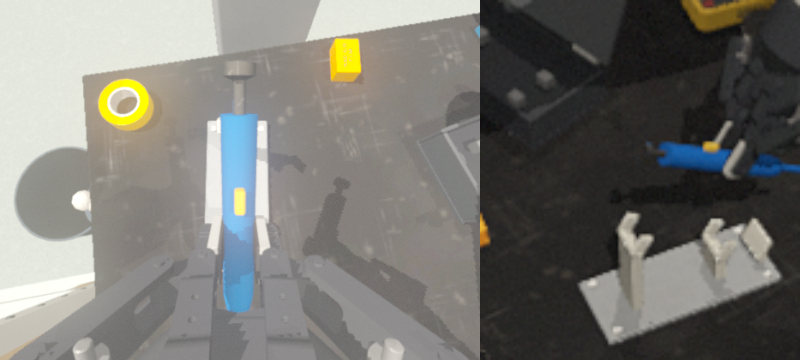

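The pump is held: parallel to tool x, axis about 1 mm ahead of the TCP, and the rest is empty.

>>> arm_command(
  series=[
    [[17,17,-20],[-0.035,-0.051,0.13],1],
    [[34,35,-30],[-0.07,-0.103,0.262],1],
    [[51,52,-30],[-0.106,-0.154,0.393],1],
    [[68,70,-30],[-0.141,-0.205,0.524],1],
    [[85,87,-30],[-0.177,-0.257,0.654],1],
    [[103,105,-28],[-0.212,-0.308,0.785],1],
    [[120,122,-25],[-0.247,-0.359,0.916],1],
    [[137,140,-25],[-0.283,-0.411,1.047],1],
    [[137,140,-25],[-0.318,-0.462,1.178],1],
    [[137,140,-25],[-0.318,-0.462,1.178],1],
  ],
)

```text
time_s: 5.45
eef_pos: [0.4987, 0.001, 0.2409]
ee_rot: [3.14, 0.002, 1.764]
ft_force: [0.4, -0.0, -1.0]
width: 0.0172
gripper_force: 59.0
```

Run:
```python
from h import *
s=env.sense();print(s['width'],s['q'].round(2))
p,R=cur(); print(p); rel(cw(-.001,0,.19),RC,p,R); rel(cw(-.001,0,.016),RC,p,R)
```

```text
0.01722143637610258 [ 0.    0.24  0.    1.34 -0.    1.38]
[0.49873719 0.00096062 0.24092815]
shift [198.4  81.8  50.7] turn [0.001 0.002 0.003] deg 0.2
shift [198.7  81.6 224.7] turn [0.001 0.002 0.003] deg 0.2
```

>>> arm_command(
  series=[
    [[55,22,0],[0,0,0],1],
    [[110,45,0],[0,0,0],1],
    [[165,68,20],[0,0,0],1],
    [[198,82,60],[0,0,0],1],
    [[198,82,110],[0,0,0],1],
    [[198,82,150],[0,0,0],1],
    [[198,82,150],[0,0,0],1],
    [[198,82,150],[0,0,0],1],
  ],
)

```text
time_s: 6.45
eef_pos: [0.5455, 0.2097, 0.0921]
ee_rot: [3.138, 0.002, 1.761]
ft_force: [0.4, 0.3, -0.2]
width: 0.0179
gripper_force: 59.1
```

Run:
```python
from h import *
c=grab('wrist','w4'); d=grab('scene','scene4'); b=grab('side','side4')
a=lambda x:(255*(x/255.)**.5).astype(np.uint8)
cv2.imwrite('pics/w4g.png',np.hstack([cv2.resize(a(x),(400,400)) for x in (d['pixels'][190:335,170:315],b['pixels'][130:260,160:290])])[:,:,::-1])
p,R=cur(); print(p); rel(cw(-.001,0,.016),RC,p,R)
h=cv2.cvtColor(c['pixels'],cv2.COLOR_RGB2HSV); m=(h[...,0]>100)&(h[...,0]<130)&(h[...,1]>120)&(h[...,2]>60)
n,l,st,ce=cv2.connectedComponentsWithStats(m.astype(np.uint8)); i=1+np.argmax(st[1:,4])
P=cloud(c,l==i)-CASE; x=P@EX; y=P@EY
for lo in np.arange(-.1,.1,.02):
    k=(y>lo)&(y<lo+.02)
    if k.sum()>10: print(round(lo+.01,3),k.sum(),np.percentile(x[k],[3,50,97]).round(4),'z',np.percentile(P[k,2],[50,80,97]).round(4))
print(env.sense()['q'].round(2))
```

```text
[0.54637625 0.2101812  0.09363526]
shift [ 2.2 -5.6 77.6] turn [ 0.007  0.001 -0.   ] deg 0.4
-0.05 741 [-0.0059  0.0037  0.0128] z [0.0985 0.0997 0.1004]
-0.03 1078 [-0.0058  0.0035  0.0127] z [0.0986 0.0997 0.1005]
-0.01 1141 [-0.0052  0.0037  0.0122] z [0.0989 0.0998 0.1009]
0.01 1211 [-0.0049  0.0037  0.0124] z [0.0986 0.0997 0.1007]
0.03 1193 [-0.0054  0.0028  0.0131] z [0.0981 0.0993 0.1004]
0.05 1782 [-0.0052  0.0037  0.0129] z [0.0986 0.0997 0.1006]
0.07 1129 [-0.0052  0.0037  0.0128] z [0.0984 0.0997 0.1006]
[ 0.37  0.5  -0.01  1.06 -0.    1.75]
```

View pics/w4g.png

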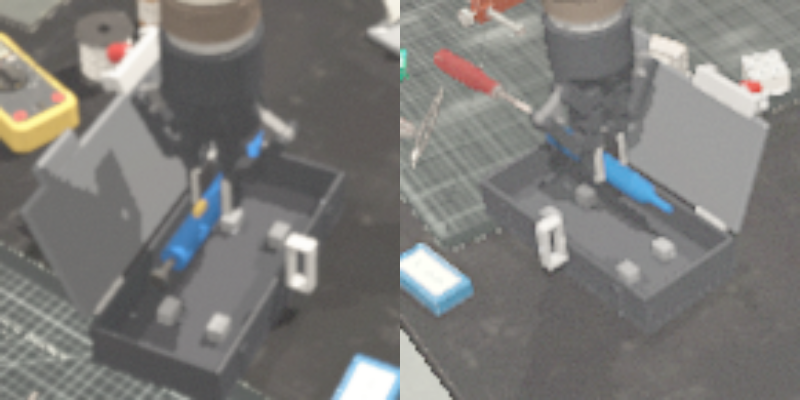

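The pump is level above the channel, seen from both sides; the measured x is about 4 mm off toward the hinge, so I check the reading again.

Run:
```python
from h import *
p,R=cur(); print(p, env.sense()['qvel'].round(4), env.sense()['time_s']); rel(cw(-.001,0,.016),RC,p,R)
# independent: saddles vs pump in current wrist picture; pump centre column line vs saddle
c=load('w4'); print(proj(c,[cw(x,y,.019) for y in(-.055,.055) for x in(-.015,.015)]).round(1))
for n in('scene4','side4'):
    c=load(n); h=cv2.cvtColor(c['pixels'],cv2.COLOR_RGB2HSV); m=(h[...,0]>105)&(h[...,0]<130)&(h[...,1]>150)&(h[...,2]>60)
    b=np.zeros_like(m); b[190:300,170:280]=1
    if n=='side4': b[:]=0; b[150:215,190:260]=1
    m&=b; P=cloud(c,m)-CASE; x=P@EX; y=P@EY; k=(P[:,2]>.07)&(P[:,2]<.12)&(abs(y)<.09)&(abs(x)<.03); print(n,k.sum(),[np.percentile(x[k],[3,50,97]).round(4)],np.percentile(P[k,2],[50,97]),y[k].min(),y[k].max())
```

```text
[0.54637625 0.2101812  0.09363526] [ 0.0052 -0.0034 -0.0077 -0.0054  0.0009  0.0012] 6.6
shift [ 2.2 -5.6 77.6] turn [ 0.007  0.001 -0.   ] deg 0.4
[[255.  281.8]
 [291.3 281.7]
 [251.  146.9]
 [293.6 146.9]]
scene4 282 [array([-0.0033,  0.0028,  0.0146])] [0.09861341 0.10357371] -0.07981436598534945 0.0721589412473285
side4 42 [array([-0.008 , -0.0014,  0.0117])] [0.09156931 0.10185854] -0.08845252575360651 0.06864170500073338
```

>>> arm_command(
  series=[
    [[2,-5,0],[0,0,0],1],
    [[2,-5,25],[0,0,0],1],
    [[2,-5,40],[0,0,0],1],
    [[2,-5,50],[0,0,0],1],
    [[2,-5,50],[0,0,0],1],
    [[2,-5,50],[0,0,0],1],
  ],
)

```text
time_s: 7.35
eef_pos: [0.5401, 0.2111, 0.0418]
ee_rot: [3.137, 0.002, 1.761]
ft_force: [0.1, -0.1, -0.7]
width: 0.0173
gripper_force: 59.1
```

Run:
```python
from h import *
p,R=cur(); print(p); rel(cw(-.001,0,.016),RC,p,R)
c=grab('wrist','w5'); h=cv2.cvtColor(c['pixels'],cv2.COLOR_RGB2HSV); m=(h[...,0]>100)&(h[...,0]<130)&(h[...,1]>120)&(h[...,2]>60)
n,l,st,ce=cv2.connectedComponentsWithStats(m.astype(np.uint8)); i=1+np.argmax(st[1:,4])
P=cloud(c,l==i)-CASE; x=P@EX;y=P@EY; k=abs(y)<.08; print(np.percentile(x[k],[3,50,97]),np.percentile(P[k,2],97))
h2=h[...,2]; V,U=np.mgrid[:420,:560]; g=cloud(c,(V>100)&(V<200)&(U>200)&(U<340)&~(l==i)&(h[...,1]<60))-CASE
k=(g[:,2]>.016)&(g[:,2]<.023)&(abs(g@EX)<.05)&(abs(g@EY)<.1); X=g[k]@EX
for q in (X<0,X>0): print('saddle',q.sum(),np.percentile(X[q],[3,50,97]) if q.any() else '')
```

```text
[0.54005782 0.21105762 0.04182662]
shift [ 0.1  0.9 25.8] turn [ 0.004  0.002 -0.   ] deg 0.3
[-1.05256319e-02 -6.06970886e-05  8.05202533e-03] 0.050272886337361565
saddle 772 [-0.02859688 -0.02258287 -0.01676613]
saddle 802 [0.01382443 0.01994344 0.02632673]
```

>>> arm_command(
  series=[
    [[0,0,12],[0,0,0],1],
    [[0,0,20],[0,0,0],1],
    [[0,0,23],[0,0,0],1],
    [[0,0,24.5],[0,0,0],1],
    [[0,0,24.5],[0,0,0],1],
    [[0,0,24.5],[0,0,0],1],
  ],
)

```text
time_s: 8.15
eef_pos: [0.5389, 0.2105, 0.0175]
ee_rot: [3.14, 0.002, 1.761]
ft_force: [-4.2, -1.0, 7.3]
width: 0.0177
gripper_force: 59.9
```

>>> arm_command(
  series=[
    [[0,0,0],[0,0,0],0.72],
    [[0,0,0],[0,0,0],0.7],
    [[0,0,0],[0,0,0],0.5],
    [[0,0,0],[0,0,0],0.5],
    [[0,0,0],[0,0,0],0.5],
  ],
)

```text
time_s: 8.78
eef_pos: [0.5418, 0.2115, 0.0178]
ee_rot: [3.134, 0.002, 1.761]
ft_force: [5.1, 1.1, 2.4]
width: 0.0424
gripper_force: 0.0
```

Run:
```python
from h import *
p,R=cur(); print(p)
c=grab('wrist','w6'); h=cv2.cvtColor(c['pixels'],cv2.COLOR_RGB2HSV); m=(h[...,0]>100)&(h[...,0]<130)&(h[...,1]>120)&(h[...,2]>60)
n,l,st,ce=cv2.connectedComponentsWithStats(m.astype(np.uint8)); i=1+np.argmax(st[1:,4])
P=cloud(c,l==i)-CASE; x=P@EX;y=P@EY
for lo in np.arange(-.1,.1,.02):
    k=(y>lo)&(y<lo+.02)
    if k.sum()>10: print(round(lo+.01,3),k.sum(),np.percentile(x[k],[3,50,97]).round(4),'z',np.percentile(P[k,2],[50,80,97]).round(4))
```

```text
[0.54179949 0.21150018 0.01777893]
-0.05 98 [-0.0129  0.005   0.008 ] z [0.0202 0.0211 0.0239]
-0.03 265 [-0.0126  0.0043  0.0078] z [0.0209 0.023  0.0241]
-0.01 325 [-0.012   0.0046  0.0081] z [0.0213 0.0233 0.0243]
0.01 581 [-0.0118 -0.0026  0.0072] z [0.0227 0.0249 0.0261]
0.03 1097 [-0.0116 -0.0033  0.007 ] z [0.0234 0.0246 0.0258]
0.05 1754 [-0.0114 -0.0023  0.007 ] z [0.0241 0.0253 0.0261]
0.07 872 [-0.0117  0.0013  0.0074] z [0.0236 0.0251 0.0261]
```

>>> arm_command(
  series=[
    [[0,0,-3],[0,0,0],0.55],
    [[0,0,-15],[0,0,0],0.55],
    [[0,0,-50],[0,0,0],0.55],
    [[0,0,-100],[0,0,0],0.7],
    [[0,0,-160],[0,0,0],1],
    [[0,0,-190],[0,0,0],1],
    [[0,0,-190],[0,0,0],1],
  ],
)

```text
time_s: 9.7
eef_pos: [0.5397, 0.2115, 0.2104]
ee_rot: [3.133, 0.001, 1.761]
ft_force: [1.0, 0.5, -0.1]
width: 0.0002
gripper_force: 0.0
```

Run:
```python
from h import *
p,R=cur(); print(p,env.sense()['width'])
c=grab('wrist','w7'); d=grab('scene','scene7'); b=grab('side','side7'); h=cv2.cvtColor(c['pixels'],cv2.COLOR_RGB2HSV); m=(h[...,0]>100)&(h[...,0]<130)&(h[...,1]>120)&(h[...,2]>60)
n,l,st,ce=cv2.connectedComponentsWithStats(m.astype(np.uint8))
for i in 1+np.argsort(-st[1:,4])[:2]:
    P=cloud(c,l==i)-CASE; x=P@EX;y=P@EY; print(st[i],np.percentile(x,[3,50,97]).round(4),np.percentile(y,[1,99]).round(4),np.percentile(P[:,2],[3,97]).round(4))
    for a in(-.05,0,.05):
        k=abs(y-a)<.01; print(a,np.percentile(x[k],[3,97]) if k.any() else '',np.percentile(P[k,2],97) if k.any() else '')
# knob
for c in(d,b,c):
    h=cv2.cvtColor(c['pixels'],cv2.COLOR_RGB2HSV); m=((h[...,0]<6)|(h[...,0]>174))&(h[...,1]>150)&(h[...,2]>100)
    P=cloud(c,m); k=(np.linalg.norm(P-[.68,.171,.15],axis=1)<.04); Q=P[k]-CASE
    if k.sum(): print('knob',k.sum(),np.median(np.c_[Q@EX,Q@EY,Q[:,2]],0).round(4),(Q@EY).min().round(4),(Q@EY).max().round(4))
a=lambda x:(255*(x/255.)**.5).astype(np.uint8); w=load('w7')
cv2.imwrite('pics/w7g.png',np.hstack([cv2.resize(a(w['pixels']),(448,336)),cv2.resize(a(b['pixels'][120:260,160:306]),(350,336))])[:,:,::-1])
```

```text
[0.53965325 0.21152068 0.21035009] 0.00018814108563270586
[ 267  119   19  133 2002] [-0.012  -0.0025  0.0074] [-0.0805  0.0714] [0.0059 0.0262]
-0.05 [-0.01214957  0.00741819] 0.025952128116626904
0 [-0.01159858  0.00682517] 0.02635425153363165
0.05 [-0.01215574  0.00792251] 0.02623011948049274
[155 148   5   4   9] [-0.1366 -0.1335 -0.1319] [0.0377 0.041 ] [0.0151 0.0166]
-0.05  
0  
0.05 [-0.13200122 -0.13189502] 0.016538838028246745
knob 32 [ 0.127  -0.0646  0.1521] -0.0724 -0.0588
knob 11 [ 0.124  -0.0741  0.1494] -0.0788 -0.07
knob 339 [ 0.1246 -0.0632  0.1517] -0.0739 -0.0593
```

View pics/w7g.png

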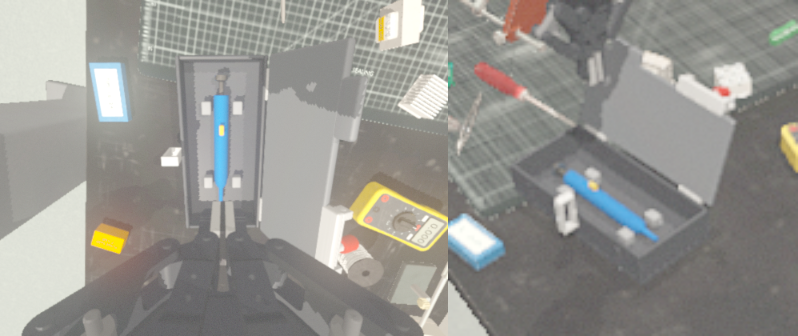

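The pump lies flat in the channel, its axis about 2 mm from the case centre. The lid leans back about 22°, with the tab at the far upper right in the side crop.

```bash
cat >> h.py <<'E'
AL=np.radians(20); ZT=EX*np.sin(AL)-np.array([0,0,np.cos(AL)]); RL=frame(EX,ZT); YT=.060
def lidp(deg,gap=0):
    t=np.radians(deg); H=np.array([.055,.046]); n=np.array([np.sin(t),np.cos(t)]); e=np.array([-np.cos(t),np.sin(t)])
    tz=np.array([np.sin(AL),-np.cos(AL)]); ty=np.array([np.cos(AL),np.sin(AL)])
    P=H+.126*e+.006*n+.014*tz if t+AL>np.pi/2 else H+.112*e+.006*n
    q=P+(.0145+gap)*ty-.008*tz; return cw(q[0],YT,q[1])
E
python3 - <<'E'
from h import *
p,R=cur(); pre=lidp(112,.02); print(pre,np.hypot(*pre[:2])); q=pre+[0,0,.05]; rel(q,RL,p,R); rel(pre,RL,p,R)
for d in range(115,-6,-10): pp=lidp(d); print(d,(RL.T@(pp-pre)*1000).round(0))
print((RL.T@(lidp(0)-pre)*1000).round(0))
E
```

```text
[0.67032322 0.29731352 0.16673907] 0.7332997683332753
shift [ 60.  146.7 -11.5] turn [-0.349  0.003  0.   ] deg 20.0
shift [ 60.2 146.7  38.5] turn [-0.349  0.003  0.   ] deg 20.0
115 [ -0. -15.   5.]
105 [ -0. -32. -10.]
95 [  0. -50. -22.]
85 [ -0. -70. -31.]
75 [ -0. -92. -35.]
65 [  -0. -113.  -36.]
55 [  -0. -132.  -34.]
45 [   0. -151.  -28.]
35 [   0. -168.  -20.]
25 [  -0. -184.   -8.]
15 [   0. -197.    6.]
5 [   0. -208.   23.]
-5 [  -0. -215.   41.]
[  -0. -212.   32.]
```

>>> arm_command(
  series=[
    [[20,20,-20],[-0.17,0,0],1],
    [[40,60,-30],[-0.349,0,0],1],
    [[55,100,-30],[-0.349,0,0],1],
    [[60,130,-20],[-0.349,0,0],1],
    [[60,147,-12],[-0.349,0,0],1],
    [[60,147,-12],[-0.349,0,0],1],
    [[60,147,-12],[-0.349,0,0],1],
  ],
)

```text
time_s: 10.72
eef_pos: [0.6711, 0.2971, 0.2183]
ee_rot: [2.791, 0.003, 1.76]
ft_force: [0.4, 0.1, 0.9]
width: -0.0001
gripper_force: 0.0
```

Run:
```python
from h import *
p,R=cur(); print(p,env.sense()['q'].round(2)); rel(lidp(112,.02),RL,p,R); rel(lidp(112,.005),RL,p,R)
c=grab('scene','scene8');b=grab('side','side8'); a=lambda x:(255*(x/255.)**.5).astype(np.uint8)
cv2.imwrite('pics/s8.png',np.hstack([cv2.resize(a(x),(400,400)) for x in(c['pixels'][130:300,120:290],b['pixels'][70:240,190:360])])[:,:,::-1])
```

```text
[0.67114075 0.29711236 0.21833309] [ 0.45  0.46  0.21  0.98 -0.09  1.82]
shift [  0.5 -18.4  48.2] turn [0.001 0.003 0.   ] deg 0.2
shift [  0.5 -33.4  48.2] turn [0.001 0.003 0.   ] deg 0.2
```

View pics/s8.png

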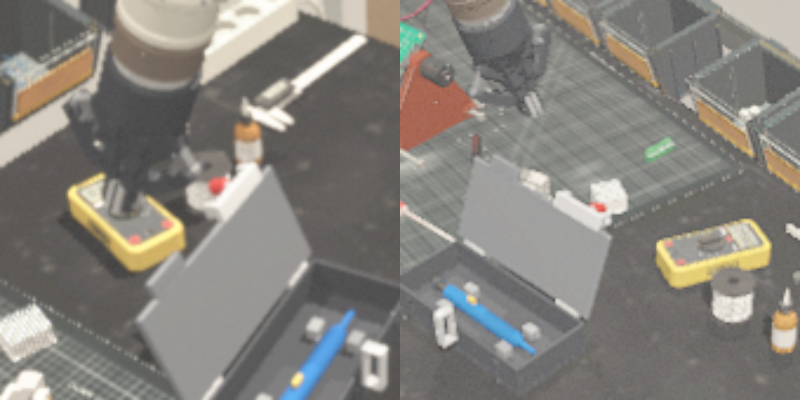

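The fingers stand beyond and above the tab, clear of the lid. Now I go down behind it and start swinging the lid.

>>> arm_command(
  series=[
    [[0,-9,24],[0,0,0],1],
    [[0,-18,48],[0,0,0],1],
    [[0,-26,50],[0,0,0],1],
    [[0,-34,50],[0,0,0],1],
    [[0,-42,45],[0,0,0],1],
    [[0,-50,38],[0,0,0],1],
    [[0,-59,32],[0,0,0],1],
    [[0,-68,26],[0,0,0],1],
    [[0,-78,22],[0,0,0],1],
    [[0,-78,22],[0,0,0],1],
  ],
)

```text
time_s: 12.08
eef_pos: [0.6091, 0.2861, 0.1761]
ee_rot: [2.781, 0.001, 1.761]
ft_force: [-0.1, -0.5, 11.4]
width: 0.0
gripper_force: 5.2
```

Run:
```python
from h import *
p,R=cur(); print(p)
for d in (90,80,70,60,50,40,30,20,10,5,0): print(d,(R.T@(lidp(d)-p)*1000).round(0))
c=grab('side','side9'); a=lambda x:(255*(x/255.)**.5).astype(np.uint8)
cv2.imwrite('pics/s9.png',cv2.resize(a(c['pixels'][70:240,190:360]),(500,500))[:,:,::-1])
```

```text
[0.60911959 0.286084   0.1760764 ]
90 [-1. -5.  3.]
80 [ -1. -26.  -4.]
70 [ -1. -47.  -7.]
60 [ -1. -67.  -6.]
50 [ -1. -86.  -3.]
40 [  -1. -104.    5.]
30 [  -1. -121.   15.]
20 [  -1. -136.   28.]
10 [  -1. -148.   43.]
5 [  -1. -153.   51.]
0 [  -1. -157.   60.]
```

View pics/s9.png

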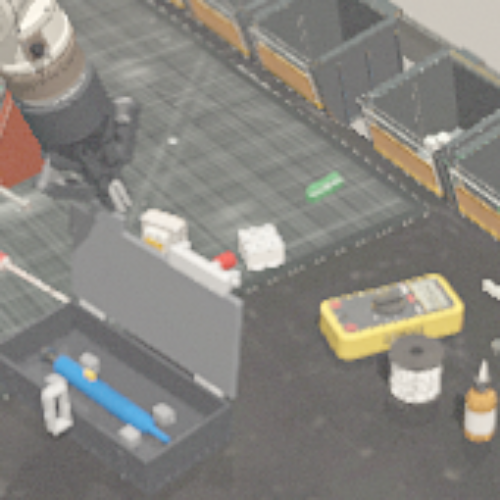

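The lid has swung to about upright, with the fingers at the tab's top edge. I measure the lid angle before going on.

Run:
```python
from h import *
for n in('side9',):
    c=load(n); V,U=np.mgrid[:420,:560]; P=cloud(c,(V>70)&(V<240)&(U>190)&(U<360))-CASE
    x,y,z=P@EX,P@EY,P[:,2]
    k=(abs(y)<.11)&(x>.02)&(x<.12)&(z>.06)&(z<.145); k&=abs(y+.0)<.1
    t=np.degrees(np.arctan2(z-.046,.055-x)); print(k.sum(),np.percentile(t[k],[5,25,50,75,95]).round(1))
    k2=(y>.04)&(y<.09)&(abs(x-.055)<.03)&(z>.13); print('tab region',k2.sum(),np.c_[x,y,z][k2][np.argsort(z[k2])][::max(1,k2.sum()//12)].round(3))
p,R=cur(); q=p-CASE; print('tcp case',q@EX,q@EY,q[2],env.sense()['ft_force'])
```

```text
1248 [84.6 91.5 93.9 95.3 97.1]
tab region 551 [[0.059 0.064 0.13 ]
 [0.064 0.046 0.144]
 [0.063 0.044 0.155]
 [0.071 0.043 0.169]
 [0.065 0.046 0.187]
 [0.078 0.051 0.205]
 [0.038 0.045 0.211]
 [0.032 0.067 0.217]
 [0.054 0.043 0.233]
 [0.053 0.046 0.245]
 [0.031 0.042 0.257]
 [0.069 0.049 0.267]
 [0.044 0.042 0.358]]
tcp case 0.08005553930012783 0.060535246850440254 0.17603342146328824 [ 0.72823373 -0.73208559 10.56708754]
```

>>> arm_command(
  series=[
    [[0,0,-9],[0,0,0],1],
    [[0,-8,-11],[0,0,0],1],
    [[0,-18,-14],[0,0,0],1],
    [[0,-29,-16],[0,0,0],1],
    [[0,-40,-18],[0,0,0],1],
    [[0,-50,-18],[0,0,0],1],
    [[0,-60,-17],[0,0,0],1],
    [[0,-70,-15],[0,0,0],1],
    [[0,-70,-15],[0,0,0],1],
  ],
)

```text
time_s: 13.25
eef_pos: [0.5428, 0.273, 0.1731]
ee_rot: [2.769, 0.0, 1.759]
ft_force: [-12.4, -8.9, 41.8]
width: -0.0001
gripper_force: 22.1
```

Run:
```python
from h import *
p,R=cur(); q=p-CASE; print('tcp case',q@EX,q@EY,q[2])
for d in (60,50,40,30,20,10,5,0): print(d,(R.T@(lidp(d)-p)*1000).round(0))
for n in('side','scene'):
    c=grab(n,n+'10'); V,U=np.mgrid[:420,:560]; P=cloud(c,(V>70)&(V<330)&(U>150)&(U<360))-CASE
    x,y,z=P@EX,P@EY,P[:,2]; r=np.hypot(x-.055,z-.046); t=np.degrees(np.arctan2(z-.046,.055-x))
    for a,b in((-.1,-.03),(.03,.1)):
        k=(y>a)&(y<b)&(r>.05)&(r<.1)&(t>8); print(n,k.sum(),np.percentile(t[k],[5,25,50,75,95]).round(1) if k.any() else '')
```

```text
tcp case 0.012400889895078976 0.06025369972684876 0.17312230904620798
60 [-0. -3. 15.]
50 [ -0. -22.  18.]
40 [ -0. -40.  25.]
30 [ -0. -57.  35.]
20 [ -0. -72.  48.]
10 [ -0. -84.  63.]
5 [ -0. -90.  71.]
0 [ -0. -94.  80.]
side 108 [64.9 65.8 66.3 66.7 67.2]
side 99 [62.1 63.8 64.8 65.7 66.5]
scene 2 [68.8 68.8 68.9 68.9 69. ]
scene 87 [67.9 68.2 68.3 68.5 68.7]
```

The force of 42 N along the finger says the tip is standing on the tab's edge, so I back off and take the outer face further in, with the tool leaning the other way.

>>> arm_command(
  series=[
    [[0,0,-25],[0,0,0],1],
    [[0,15,-45],[0.17,0,0],1],
    [[0,15,-45],[0.34,0,0],1],
    [[0,15,-45],[0.51,0,0],1],
    [[0,15,-45],[0.61,0,0],1],
    [[0,15,-45],[0.61,0,0],1],
    [[0,15,-45],[0.61,0,0],1],
  ],
)

```text
time_s: 14.22
eef_pos: [0.5355, 0.2716, 0.2083]
ee_rot: [-2.883, 0.003, 1.761]
ft_force: [-0.4, -0.8, 0.1]
width: 0.0002
gripper_force: 0.0
```

```bash
cat >> h.py <<'E'
A2=np.radians(-15); Z2=EX*np.sin(A2)-np.array([0,0,np.cos(A2)]); R2=frame(EX,Z2)
def lid2(deg,gap=0,rho=.098,h=.0145):
    t=np.radians(deg); n=np.array([np.sin(t),np.cos(t)]); e=np.array([-np.cos(t),np.sin(t)]); tz=np.array([np.sin(A2),-np.cos(A2)])
    q=np.array([.055,.046])+rho*e+(.006+gap+h*abs(np.sin(t+A2)))*n-.008*tz; return cw(q[0],YT,q[1])
def lidang():
    for n in('side','scene'):
        c=env.camera(n); V,U=np.mgrid[:420,:560]; P=cloud(c,(V>70)&(V<330)&(U>150)&(U<360))-CASE
        x,y,z=P@EX,P@EY,P[:,2]; r=np.hypot(x-.055,z-.046); t=np.degrees(np.arctan2(z-.046,.055-x))
        for a,b in((-.1,-.03),(.03,.1)):
            k=(y>a)&(y<b)&(r>.05)&(r<.1)&(t>8)&(t<110); print(n,k.sum(),np.percentile(t[k],[5,25,50,75,95]).round(1) if k.any() else '')
E
python3 - <<'E'
from h import *
lidang()
p,R=cur(); q=p-CASE; print('tcp case',q@EX,q@EY,q[2],env.sense()['ft_force'].round(1)); rel(lid2(66,.01),R2,p,R)
for d in (66,60,50,40,30,20,10,5,0,-2): print(d,(R.T@(lid2(d)-p)*1000).round(0))
E
```

```text
side 111 [64.2 65.3 65.9 66.3 66.7]
side 97 [61.7 63.3 64.2 65.2 66. ]
scene 66 [68.2 68.4 68.5 68.7 68.9]
scene 76 [67.5 67.7 67.9 68.  68.1]
tcp case 0.005015610093918203 0.060370054062832065 0.2100057615465767 [-0.7  0.   0.2]
shift [-0.3 50.  44.4] turn [ 0.006  0.002 -0.   ] deg 0.3
66 [-0. 42. 51.]
60 [-0. 33. 57.]
50 [-0. 18. 70.]
40 [-0.  7. 85.]
30 [ -0.  -2. 103.]
20 [ -0.  -7. 122.]
10 [ -0.  -8. 139.]
5 [ -0.  -8. 146.]
0 [ -0.  -7. 153.]
-2 [ -0.  -7. 156.]
```

>>> arm_command(
  series=[
    [[0,30,0],[0,0,0],1],
    [[0,55,15],[0,0,0],1],
    [[0,54,40],[0,0,0],1],
    [[0,42,50],[0,0,0],1],
    [[0,37,54],[0,0,0],1],
    [[0,33,57],[0,0,0],1],
    [[0,25,63],[0,0,0],1],
    [[0,18,70],[0,0,0],1],
    [[0,18,70],[0,0,0],1],
  ],
)

```text
time_s: 15.45
eef_pos: [0.5357, 0.2716, 0.1376]
ee_rot: [-2.885, 0.002, 1.761]
ft_force: [0.2, -0.8, -0.5]
width: -0.0002
gripper_force: 0.0
```

Run:
```python
from h import *
lidang()
p,R=cur(); q=p-CASE; print('tcp case',q@EX,q@EY,q[2],env.sense()['ft_force'].round(1))
for d in (55,50,45,40,30,20,10,5,0,-2): print(d,(R.T@(lid2(d)-p)*1000).round(0))
```

```text
side 11 [56.4 56.5 56.8 57.5 58.9]
side 7 [54.9 55.5 59.2 62.3 65.4]
scene 44 [57.9 59.4 60.8 61.9 63.9]
scene 112 [57.4 58.2 59.6 61.3 63.5]
tcp case 0.0057074023398411755 0.06017829064337781 0.13740510433970415 [ 0.6  0.4 -0.5]
55 [-0.  6. -7.]
50 [-0. -1. -0.]
45 [-0. -7.  7.]
40 [ -0. -12.  15.]
30 [ -0. -21.  33.]
20 [ -0. -26.  52.]
10 [ -0. -27.  69.]
5 [ -0. -27.  76.]
0 [ -0. -26.  83.]
-2 [ -0. -26.  86.]
```

>>> arm_command(
  series=[
    [[0,-7,7],[0,0,0],1],
    [[0,-12,15],[0,0,0],1],
    [[0,-17,24],[0,0,0],1],
    [[0,-21,33],[0,0,0],1],
    [[0,-24,42],[0,0,0],1],
    [[0,-26,52],[0,0,0],1],
    [[0,-27,61],[0,0,0],1],
    [[0,-27,61],[0,0,0],1],
  ],
)

```text
time_s: 16.55
eef_pos: [0.4942, 0.2631, 0.0835]
ee_rot: [-2.881, 0.003, 1.761]
ft_force: [0.6, -0.1, -0.9]
width: 0.0
gripper_force: 0.0
```

Run:
```python
from h import *
lidang()
p,R=cur(); q=p-CASE; print('tcp case',q@EX,q@EY,q[2],env.sense()['ft_force'].round(1))
for d in (15,10,5,0,-2,-4): print(d,(R.T@(lid2(d)-p)*1000).round(0))
```

```text
side 239 [15.9 17.6 18.5 19.9 21.6]
side 225 [15.9 17.8 20.2 54.9 71.3]
scene 295 [17.2 18.5 19.7 21.2 23.4]
scene 550 [17.5 19.5 21.5 37.1 71.1]
tcp case -0.036308391815350755 0.059900080850417876 0.08436830161545153 [ 0.3 -0.6 -1.1]
15 [ 0.  0. -1.]
10 [ 0. -0.  7.]
5 [ 0.  0. 14.]
0 [ 0.  1. 21.]
-2 [ 0.  1. 24.]
-4 [ 0.  2. 27.]
```

Following well; press it to shut.

>>> arm_command(
  series=[
    [[0,0,7],[0,0,0],1],
    [[0,0,14],[0,0,0],1],
    [[0,1,19],[0,0,0],1],
    [[0,1,22],[0,0,0],1],
    [[0,1,24],[0,0,0],1],
    [[0,1,24],[0,0,0],1],
  ],
)

```text
time_s: 17.4
eef_pos: [0.4902, 0.2624, 0.0614]
ee_rot: [-2.884, 0.002, 1.761]
ft_force: [0.4, -0.4, 1.2]
width: -0.0003
gripper_force: 0.9
```

>>> arm_command(
  series=[
    [[0,0,2],[0,0,0],1],
    [[0,0,4],[0,0,0],1],
    [[0,0,5],[0,0,0],1],
    [[0,0,5],[0,0,0],1],
  ],
)

```text
time_s: 17.9
eef_pos: [0.4904, 0.2625, 0.0606]
ee_rot: [-2.889, 0.001, 1.76]
ft_force: [-1.5, -1.8, 20.0]
width: 0.0
gripper_force: 10.4
```

>>> arm_command(
  series=[
    [[0,0,-40],[0,0,0],1],
    [[-20,0,-90],[-0.13,0,0],1],
    [[-60,0,-130],[-0.26,0,0],1],
    [[-100,0,-130],[-0.26,0,0],1],
    [[-140,0,-130],[-0.26,0,0],1],
    [[-140,0,-130],[-0.26,0,0],1],
    [[-140,0,-130],[-0.26,0,0],1],
  ],
)

```text
time_s: 18.77
eef_pos: [0.5476, 0.1314, 0.182]
ee_rot: [3.14, 0.002, 1.76]
ft_force: [-0.3, 0.3, 0.3]
width: 0.0001
gripper_force: 0.0
```

Run:
```python
from h import *
p,R=cur(); print(p)
W=grab('wrist','w11');S=grab('scene','scene11');D=grab('side','side11'); ce=[]
for c in(W,S,D):
    h=cv2.cvtColor(c['pixels'],cv2.COLOR_RGB2HSV); m=((h[...,0]<6)|(h[...,0]>174))&(h[...,1]>140)&(h[...,2]>90)
    P=cloud(c,m); v,u=np.nonzero(m&(c['range_z']>0)); Q=P-CASE; Q=np.c_[Q@EX,Q@EY,Q[:,2]]; k=(abs(Q[:,0]+.064)<.03)&(abs(Q[:,1]+.065)<.05)&(Q[:,2]>.05)
    t=Q[:,2]>.077; k2=k&t; print(k.sum(),np.median(Q[k],0).round(4),'top',k2.sum(),(Q[k2].min(0)+Q[k2].max(0))/2 if k2.any() else '',Q[k].min(0).round(4),Q[k].max(0).round(4)); ce.append((c,(u[k].mean(),v[k].mean())))
print('tri S,D', [(x-CASE)@np.c_[EX,EY,[0,0,1]] for x,_ in [tri(*ce[1],*ce[2])]],tri(*ce[1],*ce[2])[1])
for c in(S,D,W):
    V,U=np.mgrid[:420,:560]; P=cloud(c,(V>70))-CASE; x,y,z=P@EX,P@EY,P[:,2]
    for x0 in(-.04,.0,.04):
        k=(abs(x-x0)<.01)&(y>-.03)&(y<.1)&(z>.03)&(z<.075); print('lid z at',x0,k.sum(),np.median(z[k]).round(4) if k.any() else '')
rel(cw(-.064,-.096,.12),RC,p,R); rel(cw(-.064,-.096,.076),RC,p,R)
a=lambda x:(255*(x/255.)**.5).astype(np.uint8)
cv2.imwrite('pics/s11.png',np.hstack([cv2.resize(a(S['pixels'][200:340,180:320]),(400,400)),cv2.resize(a(D['pixels'][140:280,160:300]),(400,400))])[:,:,::-1])
```

```text
[0.54763624 0.13139476 0.18198582]
301 [-0.0637 -0.0675  0.0811] top 260 [-0.06466099 -0.06846117  0.0799948 ] [-0.0726 -0.0758  0.0683] [-0.0568 -0.0611  0.0828]
47 [-0.0642 -0.0655  0.0807] top 33 [-0.06279202 -0.0685446   0.08141696] [-0.0705 -0.0761  0.0681] [-0.055  -0.061   0.0847]
36 [-0.0672 -0.0761  0.0752] top 14 [-0.06622296 -0.07267708  0.08042324] [-0.0751 -0.0812  0.0619] [-0.0595 -0.0654  0.0832]
tri S,D [array([-0.06317811, -0.0721066 ,  0.07184088])] 0.002867639628455211
lid z at -0.04 429 0.0532
lid z at 0.0 425 0.0541
lid z at 0.04 398 0.0532
lid z at -0.04 216 0.0515
lid z at 0.0 195 0.0523
lid z at 0.04 180 0.0515
lid z at -0.04 1786 0.0527
lid z at 0.0 1800 0.0536
lid z at 0.04 1777 0.0527
shift [-16.2 -54.5  61.9] turn [ 0.002  0.002 -0.001] deg 0.1
shift [-16.1 -54.6 105.9] turn [ 0.002  0.002 -0.001] deg 0.1
```

View pics/s11.png

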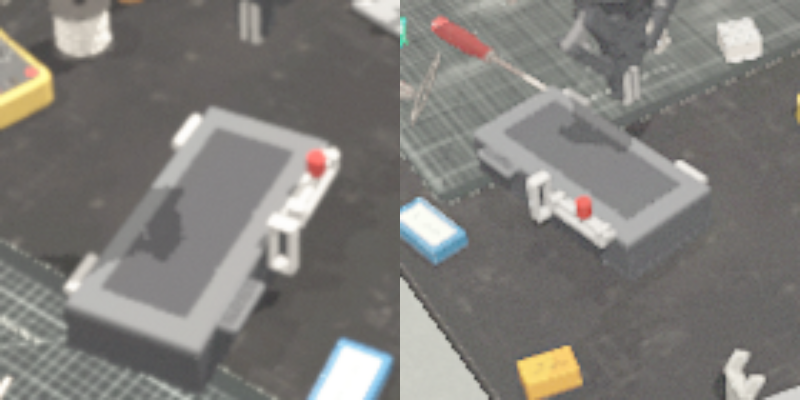

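The lid lies flat shut with its top at about 53 mm. The knob stands at case (-64, -68), with the rod pointing at the staple.

>>> arm_command(
  series=[
    [[-16,-30,20],[0,0,0],1],
    [[-16,-55,55],[0,0,0],1],
    [[-16,-55,85],[0,0,0],1],
    [[-16,-55,102],[0,0,0],1],
    [[-16,-55,104],[0,0,0],1],
    [[-16,-55,104],[0,0,0],1],
    [[-8,-55,104],[0,0,0],1],
    [[0,-55,104],[0,0,0],1],
    [[6,-55,104],[0,0,0],1],
    [[6,-55,104],[0,0,0],1],
  ],
)

```text
time_s: 20.18
eef_pos: [0.4929, 0.1274, 0.0783]
ee_rot: [3.139, 0.001, 1.762]
ft_force: [1.1, -1.4, -0.2]
width: 0.0002
gripper_force: 0.0
```

Run:
```python
from h import *
p,R=cur(); q=p-CASE; print(q@EX,q@EY,q[2],env.sense()['ft_force'])
```

```text
-0.06410570018777383 -0.07325362208580503 0.0783393324728164 [ 1.076529   -1.35578331 -0.20931854]
```

>>> arm_command(
  series=[
    [[4,0,0],[0,0,0],1],
    [[8,0,0],[0,0,0],1],
    [[11,0,0],[0,0,0],1],
    [[13,0,0],[0,0,0],1],
    [[13,0,0],[0,0,0],1],
  ],
)

```text
time_s: 20.8
eef_pos: [0.4909, 0.1364, 0.0781]
ee_rot: [3.139, 0.009, 1.759]
ft_force: [1.3, -10.3, 2.2]
width: 0.0001
gripper_force: 5.1
```

>>> arm_command(
  series=[
    [[2,0,0],[0,0,0],1],
    [[2,0,0],[0,0,0],1],
    [[-12,0,0],[0,0,0],1],
    [[-14,0,-40],[0,0,0],1],
    [[-14,0,-90],[0,0,0],1],
    [[-14,60,-130],[0,0,0],1],
    [[-14,60,-130],[0,0,0],1],
    [[-14,60,-130],[0,0,0],1],
  ],
)

```text
time_s: 21.8
eef_pos: [0.5516, 0.1374, 0.2076]
ee_rot: [3.14, 0.001, 1.761]
ft_force: [-0.8, -0.9, -0.8]
width: 0.0003
gripper_force: 0.0
```

Run:
```python
from h import *
print(env.sense()['eef_pos'],env.sense()['ft_force'])
W=grab('wrist','w12');S=grab('scene','scene12');D=grab('side','side12')
for c in(W,S,D):
    h=cv2.cvtColor(c['pixels'],cv2.COLOR_RGB2HSV); m=((h[...,0]<6)|(h[...,0]>174))&(h[...,1]>140)&(h[...,2]>90)
    Q=cloud(c,m)-CASE; Q=np.c_[Q@EX,Q@EY,Q[:,2]]; k=(abs(Q[:,0]+.064)<.03)&(abs(Q[:,1]+.055)<.05)&(Q[:,2]>.05); k2=k&(Q[:,2]>.077); print(np.median(Q[k],0).round(4),(Q[k2].min(0)+Q[k2].max(0))/2)
    P=cloud(c,np.ones((420,560),bool))-CASE; x,y,z=P@EX,P@EY,P[:,2]; k=(abs(x+.04)<.01)&(y>-.02)&(y<.1)&(z>.03)&(z<.075); print('lid z',np.median(z[k]).round(4))
```

```text
[0.55161502 0.13738372 0.20759055] [-0.76141589 -0.89758442 -0.84517866]
[-0.0643 -0.0438  0.0812] [-0.0645842  -0.04404576  0.08061087]
lid z 0.0527
[-0.064  -0.0412  0.0797] [-0.06267829 -0.04466406  0.08066752]
lid z 0.053
[-0.0681 -0.0512  0.0766] [-0.06675958 -0.04874156  0.0804268 ]
lid z 0.0515
```

```bash
python3 -c "
from cell import env
print(env.job_done())"
```

```text
the job is handed in; nothing more can be done
None
```

I laid the pump flat between the saddles, shut the lid, pushed the bolt against its stop (about 24 mm measured of the 25 mm travel) and handed the job in at about 22 s; while swinging the lid, the closed fingertips once jammed on the tab edge at about 45 N, and the judge's verdict was not shown.

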